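Lay the dipped chute across the marble run's two towers

ROBOT

A 6-joint arm with a two-finger parallel gripper is mounted at the origin on the work surface. World frame = base frame: x ahead of the robot, y to its left, z up, the work surface at z = 0. Lengths are in m, angles in rad, forces in N, time in s.
With the tool pointing down it reaches from about 0.2 to 0.875 m from the base axis. Payload 3.4 kg.
Tool frame: the origin (TCP) lies midway between the tips of the shut fingers; the grasp point (between the pads) lies behind it (env.pinch_z is the z of the grasp point in the tool frame, in m); z points along the fingers, y is the line along which they close (so a half turn about z gives the same grasp; the last joint's range is limited). The gripper opens to 94 mm and grips with 3 to 60 N. Pads are 16 mm wide; open, the fingers measure 119 mm over their backs; the gripper's body (75 mm by 177 mm) begins 78 mm behind the grasp point.
Start: joints at [1.065, 0.276, 1.505, -0, 1.361, -0.121], TCP at [0.216, 0.533, 0.178] pointing down, gripper open.
Joint ranges: [-2.89, 2.89], [-0.75, 2.08], [0.22, 2.7], [-1.18, 4.32], [0.11, 2.71], [-2.7, 2.7]. Speed limits (rad/s): [2.57, 2.57, 3.14, 3.14, 3.14, 3.14].

INTERFACE

Orientations are given as a unit quaternion [w, x, y, z].
In Python, from cell import env, vision gives the robot as it stands.
- The arm moves only by the tool apply_moves, never from a script. Its argument "plan" is a list that holds one entry, the list of rows, each a list of 6 numbers: the shift along the tool's x, y, z scaled (see below), then the turn, a rotation vector about the tool's x, y, z scaled (see below). A call has 1 to 20 rows; each row shifts and turns the commanded pose from where the row before left it, along the tool's axes as they then stand; what a row does not reach is not made up. The controller multiplies each number of a shift by 30 mm and each number of a turn by 0.08 rad. A row lasts 1/8 s, in which the tool goes at most 62.5 mm and 10.7 degrees, less where a joint would pass 70% of its speed; a pose out of reach is approached as far as the arm can. A call with a number of a shift or a turn outside -1 to 1 is refused whole. A call with a gripper value outside its range is refused whole. "claw" is the finger opening in mm, from 0 to 94, set as the call begins (left out, the last holds). The fingers move at their own pace and stop on an object; "squeeze" is the grip in N (left out, the last holds). Time passes only in rows, so rows that do not move let the fingers close. It gives the time, the measured TCP pose, the force, the opening and the grip force at its end, in the units of the state.
- env.state(): the state, without advancing time (a new reading comes with each control period).
- vision.get_image(name): name is "side" or "top"; returns a dict with "img" (384x512x3 uint8, blue, green, red), "depth" (384x512 float32, m along the optical axis (not along the pixel's ray), 0 where there is no reading), "fx", "fy", "cx", "cy" (pixels), "extrinsics" (4x4, takes a point from camera to world coordinates). Camera axes: x right, y down, z forward; pixel columns grow to the right and rows downward; lengths in m; the calibration is good to about 2 mm. A picture is of the moment at which its call begins.
- env.finish_job(): hands the job in; it is judged then, once.
The state is a dict: "time_s": time; "joint_positions": joint angles; "joint_velocities": joint speeds; "tau": joint torques, N m; "eef_pos": TCP position; "ee_rot": TCP orientation; "ft_force": force on the tool from outside, world axes, zero at the start; "torque": the same for the moment, N m; "grip_width": finger opening in m; "finger_force": force on a finger pad.
Only numpy, scipy, OpenCV 4.12 (cv2) and the standard library are available. Lean on these libraries where they do the work, as an engineer would, in place of code of your own. Each camera call takes 0.05 s, during which the arm holds its last target. There are 200 camera calls.

TASK

The marble run on the games table is missing its dip: pick up the long red dipped chute, turn it to line up with the two yellow notched towers and lower it, open side up, until both of its ends rest fully down in the notches, one in each tower, with the dip hanging centred between them. Let go and leave it lying there; set it down, do not drop it. Leave the short blue chute and the straight green chute where they are.

Things in the scene. Friction and masses are not known exactly. Their poses are not given: they have to be found in the camera images.
- chute_red_center (a point): Centre of the long red dipped chute (loose, 80-150 g): open channel 270 mm long, 34 wide, both ends alike. Its flat middle, 80 long, 32 high, upright sides, is the place to grip; it climbs over 50 at each side to level end lips, 45 long, 22 high, undersides 30 above that of the middle. Point at mid-length, 22 above the underside of the middle. x along, y across, z up. Starts upright on the table.
- stand_seat (a point): Point midway between the notch floors of the fixed yellow stand, 60 mm above the table. Two towers 82 high, 90 wide, 22 thick, centred 112 either side of it along x, on a board 290 x 100 x 8. x: tower to tower (the seated chute's length, either way round). Notches run through along x, 40 wide at the floor, flaring from 70 high to 64 wide at the top. Seated, the red chute's point is 8 below this one.
- chute_blue_center (a point): Centre of the short blue dipped chute, same style but only 160 mm long, too short to span the towers; 34 mm wide, end lips' walls reaching 46 mm high. Point at mid-length, 22 mm above its underside; x along it, z up. Stands loose on the table; to be left alone.
- chute_green_center (a point): Centre of the straight green chute, 270 mm long, 34 mm wide, 32 mm high, without a dip. Point at mid-length, 16 mm above its underside; x along it, z up. Lies loose on the table; to be left alone.

How it is judged:
At the end, for the whole second after the job is handed in: The red chute lies at rest and released, open side up, with both ends down in the two notches: its centre within 18 mm (level) of the stand point and 3 to 13 mm below it, its length within 7 degrees of the line between the towers, either way round, and tilted less than 4.5 degrees (horizontal distance between chute_red_center and stand_seat below 0.018 m and angle between the x axis of chute_red_center and the x axis of stand_seat, either way round below 0.12 rad and angle between chute_red_center's own z axis and vertical below 0.08 rad and z of chute_red_center in the frame of stand_seat between -0.013 and -0.003 m and linear speed of chute_red below 0.02 m/s and angular speed of chute_red below 0.1 rad/s); the robot touches nothing.
It fails at once if the red chute is dropped (it falls free faster than 0.8 m/s) (linear speed of chute_red above 0.8 m/s and contact force between the fingers and chute_red below 0.05 N).
It fails at once if the blue chute is moved by more than 40 mm (distance of chute_blue_center from where it was at the start of the episode above 0.04 m).
It fails at once if the green chute is moved by more than 40 mm (distance of chute_green_center from where it was at the start of the episode above 0.04 m).
It also fails if it takes over 34 s, if anything falls off the work surface, if the arm or the gripper's body presses on something with over 40 N, if the wrist force passes 120 N, or if a joint passes its speed limit or range.

## Working session

There is one attempt and no reset: what is moved stays moved. The work goes in short steps, Python scripts to look and compute and a tool call to move; the robot and the scene stay as the last step left them, time stands still between calls to the robot, and variables do not carry over. Pictures are saved under pics/ and viewed, at most 10 in all, crops included, and the job is handed in when it is done.

Besides the shell and the picture viewer there is one more tool, called by a JSON object that holds its "method" and its "body", one argument or row to a line. apply_moves: Moves the arm, as the interface text tells. Shifts and turns lie within -1 to 1; 1 stands for 30 mm of shift or 0.08 rad of turn. Its arguments: {"type":"object","properties":{"plan":{"type":"array","items":{"type":"array","items":{"type":"array","items":{"type":"number"}}}},"claw":{"type":"number"},"squeeze":{"type":"number"}},"required":["plan"]}

```bash
mkdir -p pics
cat > h.py <<'E'
import numpy as np, cv2
from cell import env, vision
def cloud(d):
    z=d["depth"]; v,u=np.indices(z.shape)
    p=np.stack([(u-d["cx"])/d["fx"]*z,(v-d["cy"])/d["fy"]*z,z],-1)
    E=d["extrinsics"]; return p@E[:3,:3].T+E[:3,3]
H={"red":[(0,8),(172,180)],"yellow":[(20,34)],"green":[(45,85)],"blue":[(95,130)]}
def mask(d,c,s=110,v=50):
    h=cv2.cvtColor(d["img"],cv2.COLOR_BGR2HSV); m=np.zeros(h.shape[:2],bool)
    for a,b in H[c]: m|=(h[...,0]>=a)&(h[...,0]<=b)
    return m&(h[...,1]>s)&(h[...,2]>v)
E
python3 - <<'E'
from h import *
s=env.state(); print({k:np.round(s[k],3) for k in("eef_pos","ee_rot","grip_width","time_s")},env.pinch_z)
ims=[]
for n in("top","side"):
    d=vision.get_image(n); ims.append(d["img"]); P=cloud(d)
    cv2.imwrite(f"pics/{n}0.png",d["img"]); print(n,d["extrinsics"][:3,3].round(3))
    for c in H:
        m=mask(d,c)&(d["depth"]>0); k,l,st,ce=cv2.connectedComponentsWithStats(m.astype(np.uint8))
        for i in range(1,k):
            if st[i,4]<80: continue
            q=P[l==i]; r=cv2.minAreaRect(q[:,:2].astype(np.float32)*1000)
            print(c,st[i],"rect",np.round(r[0]),np.round(r[1]),round(r[2],1),"z",np.percentile(q[:,2],[2,50,98]).round(3))
E
```

```text
{'eef_pos': array([0.216, 0.532, 0.178]), 'ee_rot': array([-0.   ,  0.191,  0.982, -0.001]), 'grip_width': np.float64(0.094), 'time_s': np.float64(0.0)} -0.0188
top [ 0.343 -0.079  1.024]
red [453  67  31  19 169] rect [ 849. -592.] [61. 52.] 49.3 z [-0.004 -0.     0.003]
red [ 263  166   29  124 1878] rect [ 489. -116.] [283.  37.] 4.3 z [0.004 0.029 0.052]
red [493 250  17  17 220] rect [ 410. -599.] [35. 34.] 17.6 z [0.042 0.045 0.049]
yellow [339  59  17  18 196] rect [ 874. -293.] [36. 55.] 68.3 z [0.004 0.028 0.034]
yellow [289  65  18  17 239] rect [ 861. -174.] [39. 57.] 87.8 z [0.002 0.033 0.037]
yellow [312  65  18  17 242] rect [ 861. -230.] [40. 57.] 79.9 z [0.004 0.033 0.037]
yellow [355  78  18  18 207] rect [ 826. -332.] [37. 51.] 70.3 z [0.003 0.028 0.032]
yellow [376  99  15  16 216] rect [ 775. -375.] [33. 52.] 81.7 z [0.003 0.027 0.032]
yellow [ 94 158  44  25 501] rect [616. 248.] [ 57. 118.] 17.0 z [-0.002  0.066  0.083]
yellow [353 159  35   6 107] rect [ 643. -341.] [80. 12.] 88.6 z [-0.005 -0.002  0.002]
yellow [152 160  33   6  97] rect [642. 134.] [75. 13.] 
[... 1962 characters left out ...]
 [135 153  26  21 364] rect [ 865. -203.] [140.  68.] 89.2 z [0.005 0.034 0.039]
yellow [237 160 105  26 410] rect [ 484. -283.] [288. 111.] 7.2 z [-0.002  0.001  0.033]
yellow [ 296  259   30   68 1222] rect [390. 121.] [ 50. 174.] 16.4 z [-0.     0.059  0.083]
yellow [ 178  264   18   74 1076] rect [624. 188.] [ 35. 184.] 17.9 z [0.    0.061 0.084]
green [ 117    0   90   86 6576] rect [ 1627. -2273.] [ 84. 628.] 90.0 z [-0.641 -0.334 -0.072]
green [240 165  99  15 964] rect [ 483. -257.] [259.  40.] 10.0 z [0.009 0.023 0.033]
blue [158 130  15  10  84] rect [ 878. -378.] [39. 58.] 65.5 z [0.014 0.03  0.033]
blue [102 198  46  35 793] rect [818.  14.] [ 99. 105.] 45.6 z [0.014 0.035 0.05 ]
```

View pics/top0.png

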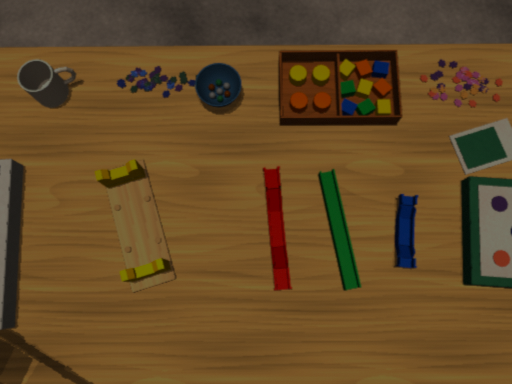

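View pics/side0.png

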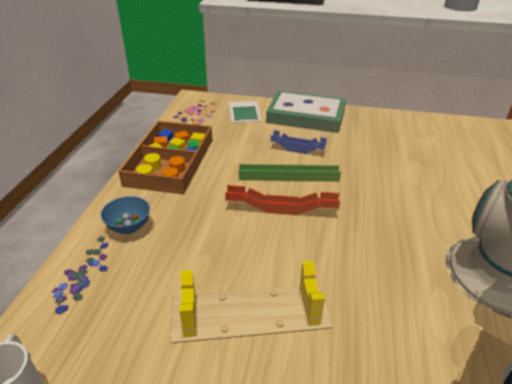

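The top view shows the red chute at about (277,228), the green at (339,230), the blue at (406,231), and the yellow tower tops at (119,171) and (144,270). Next I'll refine the red chute and the stand.

Run:
```python
from h import *
s=env.state()
for n in("top","side"):
    d=vision.get_image(n); P=cloud(d); v=d["depth"]>0
    X,Y,Z=P[...,0],P[...,1],P[...,2]
    m=mask(d,"red")&v&(abs(X-.486)<.17)&(abs(Y+.116)<.06)&(Z>.006); q=P[m]
    r=cv2.minAreaRect(q[:,:2].astype(np.float32)*1000); print(n,"red",np.round(r,1) if 0 else r, "pca",np.degrees(np.arctan(np.polyfit(q[:,0],q[:,1],1)[0])).round(2))
    m=mask(d,"yellow",90)&v&(Y>.1)&(Y<.33)&(abs(Z-.082)<.005)
    c=[]
    for lo,hi in((.3,.5),(.5,.75)):
        q=P[m&(X>lo)&(X<hi)]; r=cv2.minAreaRect(q[:,:2].astype(np.float32)*1000); c.append(np.array(r[0])); print(" tower",len(q),r)
    e=c[1]-c[0]; print(" stand",(c[0]+c[1])/2,"len",np.linalg.norm(e),"yaw",np.degrees(np.arctan2(e[1],e[0])))
```

```text
top red ((482.5062255859375, -117.02860260009766), (269.673095703125, 36.19450759887695), 4.572137832641602) pca 4.54
 tower 182 ((389.80218505859375, 163.8623046875), (22.11689567565918, 90.7672348022461), 17.348134994506836)
 tower 165 ((603.2393188476562, 229.56190490722656), (24.035388946533203, 90.12684631347656), 16.603622436523438)
 stand [496.52075195 196.7121048 ] len 223.32005630735915 yaw 17.109260590748647
side red ((483.501708984375, -116.3750991821289), (263.7828674316406, 39.204036712646484), 4.3401899337768555) pca 4.49
 tower 226 ((391.3314208984375, 164.3781280517578), (22.442668914794922, 92.0224380493164), 17.196163177490234)
 tower 245 ((605.3184814453125, 230.12503051757812), (21.583984375, 91.34757232666016), 17.155799865722656)
 stand [498.32495117 197.25157928] len 223.85959274809298 yaw 17.079423350467792
```

{"method": "apply_moves", "body": {
  "plan": [
    [[-0.91, -0.93, 0, 0, 0, 0], [-0.91, -0.93, 0, 0, 0, 0], [-0.91, -0.93, 0, 0, 0, 0], [-0.91, -0.93, 0, 0, 0, 0], [-0.91, -0.93, 0, 0, 0, 0], [-0.91, -0.93, 0, 0, 0, 0], [-0.91, -0.93, 0, 0, 0, 0], [-0.91, -0.93, 0, 0, 0, 0], [-0.91, -0.93, 0, 0, 0, 0], [-0.91, -0.93, 0, 0, 0, 0], [-0.91, -0.93, 0, 0, 0, 0], [-0.91, -0.93, 0, 0, 0, 0], [-0.91, -0.93, 0, 0, 0, 0], [-0.91, -0.93, 0, 0, 0, 0], [-0.91, -0.93, 0, 0, 0, 0], [-0.91, -0.93, 0, 0, 0, 0], [-0.91, -0.93, 0, 0, 0, 0], [-0.91, -0.93, 0, 0, 0, 0]]
  ],
  "claw": 75
}}

```text
time_s: 2.45
eef_pos: [0.4831, -0.1182, 0.1783]
ee_rot: [-0.0, 0.191, 0.982, 0.0]
ft_force: [0.7, 0.5, 0.6]
grip_width: 0.075
finger_force: 0.0
```

{"method": "apply_moves", "body": {
  "plan": [
    [[0, 0, 0, 0, 0, -0.96], [0, 0, 0, 0, 0, -0.96], [0, 0, 0, 0, 0, -0.96], [0, 0, 0, 0, 0, -0.96], [0, 0, 0, 0, 0, -0.96], [0, 0, 0, 0, 0, -0.96], [0, 0, 0, 0, 0, 0], [0, 0, 0, 0, 0, 0]]
  ]
}}

```text
time_s: 3.45
eef_pos: [0.4827, -0.1169, 0.1784]
ee_rot: [-0.0, -0.037, 0.999, 0.0]
ft_force: [-0.2, 0.4, 0.3]
grip_width: 0.075
finger_force: 0.0
```

```bash
cat > go.py <<'E'
import sys
from h import *
from scipy.spatial.transform import Rotation as R
x,y,z,yaw=map(float,sys.argv[1:5]); s=env.state(); q=s["ee_rot"]
M=R.from_quat([q[1],q[2],q[3],q[0]]); a=np.radians(yaw)
T=R.from_matrix(np.array([[-np.cos(a),-np.sin(a),0],[-np.sin(a),np.cos(a),0],[0,0,-1]]).T.T)
print("t",s["time_s"],"pos",np.round(s["eef_pos"],4),"F",np.round(s["ft_force"],1),"grip",s["grip_width"],s["finger_force"])
print("shift now-axes",(M.inv().apply(np.array([x,y,z])-s["eef_pos"])/.03).round(2),"turn",((M.inv()*T).as_rotvec()/.08).round(2),"shift final-axes",(T.inv().apply(np.array([x,y,z])-s["eef_pos"])/.03).round(2))
E
python3 - <<'E'
E
python3 go.py .483 -.117 .005 4.5
```

```text
t 3.45 pos [ 0.4827 -0.1169  0.1784] F [-0.2  0.4  0.3] grip 0.07496721719765667 0.0
shift now-axes [-0.01 -0.01  5.78] turn [ 0.   -0.   -0.04] shift final-axes [-0.01 -0.    5.78]
```

{"method": "apply_moves", "body": {
  "plan": [
    [[0, 0, 0.8, 0, 0, -0.04], [0, 0, 0.8, 0, 0, 0], [0, 0, 0.8, 0, 0, 0], [0, 0, 0.8, 0, 0, 0], [0, 0, 0.8, 0, 0, 0], [0, 0, 0.8, 0, 0, 0], [0, 0, 0.5, 0, 0, 0], [0, 0, 0.25, 0, 0, 0], [0, 0, 0.2, 0, 0, 0], [0, 0, 0, 0, 0, 0], [0, 0, 0, 0, 0, 0]]
  ]
}}

```text
time_s: 4.82
eef_pos: [0.4833, -0.1171, 0.0064]
ee_rot: [0.001, -0.04, 0.999, -0.0]
ft_force: [-0.0, -1.1, 0.3]
grip_width: 0.075
finger_force: 0.0
```

{"method": "apply_moves", "body": {
  "plan": [
    [[0, 0, 0, 0, 0, 0], [0, 0, 0, 0, 0, 0], [0, 0, 0, 0, 0, 0], [0, 0, 0, 0, 0, 0], [0, 0, 0, 0, 0, 0], [0, 0, 0, 0, 0, 0], [0, 0, 0, 0, 0, 0], [0, 0, 0, 0, 0, 0]]
  ],
  "claw": 20,
  "squeeze": 20
}}

```text
time_s: 5.82
eef_pos: [0.4828, -0.1169, 0.0059]
ee_rot: [0.0, -0.04, 0.999, 0.0]
ft_force: [0.4, 0.5, 0.9]
grip_width: 0.0204
finger_force: 0.0
```

Run:
```python
from h import *
a=[]
for n,(r,c) in {"side":(130,170),"top":(140,190)}.items():
    d=vision.get_image(n); i=d["img"][r:r+160,c:c+200]; a.append(cv2.resize(i,None,fx=2,fy=2))
    P=cloud(d); q=P[mask(d,"red")&(abs(P[...,0]-.486)<.2)&(abs(P[...,1]+.116)<.1)&(P[...,2]>.006)]
    print(n,cv2.minAreaRect(q[:,:2].astype(np.float32)*1000))
cv2.imwrite("pics/g.png",np.hstack(a))
```

```text
side ((482.7240295410156, -115.91055297851562), (264.35003662109375, 38.979427337646484), 4.790550708770752)
top ((401.23284912109375, -116.75170135498047), (50.14595413208008, 128.96571350097656), 78.26586151123047)
```

View pics/g.png

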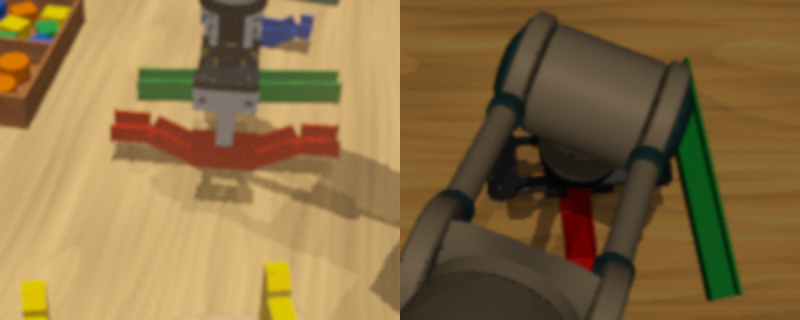

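The side crop shows the finger ending at about (225,145) behind the red chute's near wall, and the chute hasn't moved. I'll check the real finger height by depth.

Run:
```python
from h import *
d=vision.get_image("side"); P=cloud(d)
print(env.state()["eef_pos"],env.state()["grip_width"],env.state()["joint_positions"])
u=170+224//2
for v in range(172,218,2): print(v,d["img"][v,u],P[v,u].round(3))
cv2.imwrite("pics/z.png",cv2.resize(d["img"][150:230,215:345],None,fx=6,fy=6,interpolation=cv2.INTER_CUBIC))
```

```text
[ 0.48282775 -0.11694541  0.00595855] 0.020015476815986505 [-3.77870740e-01  3.24705759e-01  1.92109845e+00  1.23940952e-04
  8.95767199e-01 -2.02792691e+00]
172 [51 63 75] [ 0.477 -0.029  0.172]
174 [49 60 74] [ 0.477 -0.029  0.167]
176 [102 111 121] [ 0.477 -0.031  0.161]
178 [107 114 125] [ 0.477 -0.032  0.155]
180 [107 116 125] [ 0.477 -0.037  0.146]
182 [107 116 126] [ 0.476 -0.036  0.142]
184 [106 114 124] [ 0.476 -0.035  0.138]
186 [107 115 124] [ 0.482 -0.095  0.088]
188 [109 116 127] [ 0.482 -0.096  0.082]
190 [107 114 125] [ 0.482 -0.097  0.076]
192 [111 117 127] [ 0.481 -0.095  0.072]
194 [106 115 126] [ 0.481 -0.098  0.064]
196 [110 118 128] [ 0.481 -0.098  0.058]
198 [107 115 126] [ 0.48  -0.096  0.053]
200 [108 117 127] [ 0.48  -0.093  0.05 ]
202 [ 91  99 121] [ 0.48  -0.097  0.041]
204 [ 37  58 126] [ 0.48  -0.1    0.033]
206 [ 35  58 128] [ 0.48  -0.103  0.024]
208 [ 42  57 130] [ 0.479 -0.101  0.02 ]
210 [ 31  55 128] [ 0.479 -0.099  0.015]
212 [ 28  53 128] [ 0.479 -0.101  0.008]
214 [ 53  85 133] [ 0.479 -0.101  0.002]
216 [ 66 108 135] [ 0.478 -0.098 -0.002]
```

View pics/z.png

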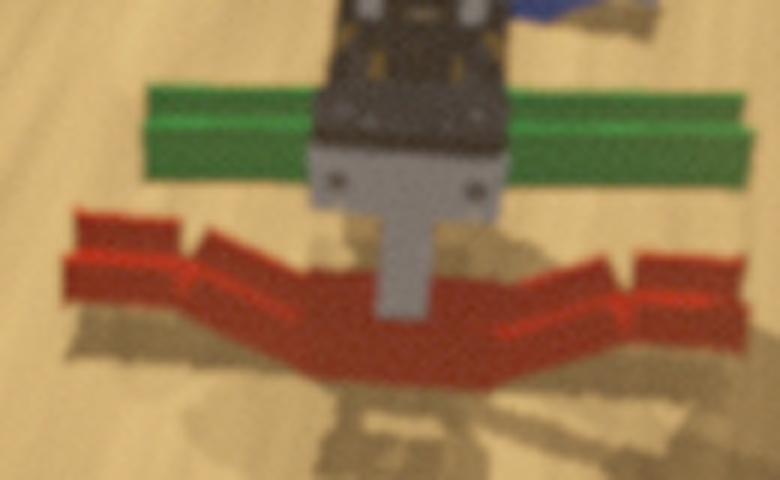

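The fingertip is really at z ≈ 0.04, just above the chute wall (about (403,318) in the crop). So the reported TCP z reads roughly 33 mm low, and the fingers closed above the chute. I'll open them, go lower in small steps and check again by camera.

{"method": "apply_moves", "body": {
  "plan": [
    [[0, 0, 0, 0, 0, 0], [0, 0, 0, 0, 0, 0], [0, 0, 0, 0, 0, 0], [0, 0, 0, 0, 0, 0], [0, 0, 0, 0, 0, 0]]
  ],
  "claw": 75
}}

```text
time_s: 6.6
eef_pos: [0.4829, -0.117, 0.006]
ee_rot: [0.0, -0.04, 0.999, 0.0]
ft_force: [0.7, 0.2, -0.6]
grip_width: 0.0664
finger_force: 0.0
```

{"method": "apply_moves", "body": {
  "plan": [
    [[0, 0, 0.2, 0, 0, 0], [0, 0, 0.2, 0, 0, 0], [0, 0, 0.2, 0, 0, 0], [0, 0, 0.1, 0, 0, 0], [0, 0, 0, 0, 0, 0], [0, 0, 0, 0, 0, 0]]
  ]
}}

```text
time_s: 7.35
eef_pos: [0.483, -0.117, -0.015]
ee_rot: [0.0, -0.04, 0.999, -0.0]
ft_force: [-0.2, 0.7, 0.4]
grip_width: 0.0749
finger_force: 0.0
```

Run:
```python
from h import *
s=env.state(); print(s["eef_pos"],s["grip_width"],s["ft_force"])
d=vision.get_image("side"); P=cloud(d)
h=cv2.cvtColor(d["img"],cv2.COLOR_BGR2HSV)
m=(h[...,1]<70)&(abs(P[...,0]-.483)<.02)&(P[...,1]>-.09)&(P[...,1]<-.03)&(P[...,2]>.004)&(P[...,2]<.06)
q=P[m]; print(len(q),q.min(0).round(3),q.max(0).round(3),np.median(q,0).round(3))
```

```text
[ 0.4829881  -0.11697735 -0.01497499] 0.0749365915765305 [-0.23296079  0.69683095  0.44744812]
97 [ 0.47  -0.071  0.02 ] [ 0.487 -0.063  0.06 ] [ 0.479 -0.068  0.04 ]
```

The fingertip now shows at z = 0.020 with -0.015 reported, so the offset is about 35 mm. I'll lower another 13 mm and grip.

{"method": "apply_moves", "body": {
  "plan": [
    [[0, 0, 0.15, 0, 0, 0], [0, 0, 0.15, 0, 0, 0], [0, 0, 0.13, 0, 0, 0], [0, 0, 0, 0, 0, 0], [0, 0, 0, 0, 0, 0]]
  ]
}}

```text
time_s: 8.02
eef_pos: [0.4827, -0.1169, -0.0268]
ee_rot: [0.0, -0.04, 0.999, -0.0]
ft_force: [-2.5, 0.5, 12.8]
grip_width: 0.0752
finger_force: 6.1
```

{"method": "apply_moves", "body": {
  "plan": [
    [[0, 0, 0, 0, 0, 0], [0, 0, 0, 0, 0, 0], [0, 0, 0, 0, 0, 0], [0, 0, 0, 0, 0, 0], [0, 0, 0, 0, 0, 0], [0, 0, 0, 0, 0, 0], [0, 0, 0, 0, 0, 0]]
  ],
  "claw": 20,
  "squeeze": 20
}}

```text
time_s: 8.9
eef_pos: [0.4843, -0.1172, -0.0268]
ee_rot: [0.001, -0.039, 0.999, -0.0]
ft_force: [-0.3, 1.4, 9.7]
grip_width: 0.0342
finger_force: 26.1
```

Gripped at 34.2 mm. Now I'll lift slowly and check.

{"method": "apply_moves", "body": {
  "plan": [
    [[0, 0, -0.2, 0, 0, 0], [0, 0, -0.4, 0, 0, 0], [0, 0, -0.6, 0, 0, 0], [0, 0, -0.6, 0, 0, 0], [0, 0, -0.6, 0, 0, 0], [0, 0, -0.6, 0, 0, 0], [0, 0, -0.6, 0, 0, 0], [0, 0, -0.4, 0, 0, 0], [0, 0, 0, 0, 0, 0], [0, 0, 0, 0, 0, 0]]
  ]
}}

```text
time_s: 10.15
eef_pos: [0.4822, -0.1167, 0.0915]
ee_rot: [-0.001, -0.04, 0.999, 0.0]
ft_force: [-0.8, -0.7, -1.0]
grip_width: 0.0338
finger_force: 20.0
```

```bash
cat > red.py <<'E'
from h import *
import sys
x0,y0=map(float,sys.argv[1:3])
d=vision.get_image("side"); P=cloud(d)
q=P[mask(d,"red")&(abs(P[...,0]-x0)<.2)&(abs(P[...,1]-y0)<.08)&(P[...,2]>.006)]
print("red side",len(q),cv2.minAreaRect(q[:,:2].astype(np.float32)*1000))
a=np.linalg.eigh(np.cov(q[:,:2].T))[1][:,1]; a*=np.sign(a[0]); t=(q[:,:2]-[x0,y0])@a
print("yaw",np.degrees(np.arctan2(a[1],a[0])).round(2),"t range",t.min().round(3),t.max().round(3))
for lo,hi,n in((-.15,-.095,"lip-"),(-.03,.03,"mid"),(.095,.15,"lip+")):
    w=q[(t>lo)&(t<hi)]
    if len(w): print(n,np.percentile(w[:,2],[3,97]).round(4),np.median(w[:,1]).round(4))
cv2.imwrite(sys.argv[3],cv2.resize(d["img"][60:360,100:400],None,fx=2,fy=2))
E
python3 red.py .484 -.117 pics/l.png; python3 go.py .4975 .197 .09 17.1
```

```text
red side 1689 ((481.088623046875, -115.36595153808594), (264.6317138671875, 39.879493713378906), 4.55122184753418)
yaw 4.57 t range -0.135 0.13
lip- [0.1531 0.1712] -0.1116
mid [0.1228 0.1505] -0.1019
lip+ [0.1529 0.1705] -0.0936
t 10.2 pos [ 0.4821 -0.1167  0.0914] F [ 1.3 -1.  -1.3] grip 0.03371466664811714 19.999649673700333
shift now-axes [-1.34 10.38  0.05] turn [ 0.01 -0.02 -2.74] shift final-axes [-3.56  9.84  0.05]
```

View pics/l.png

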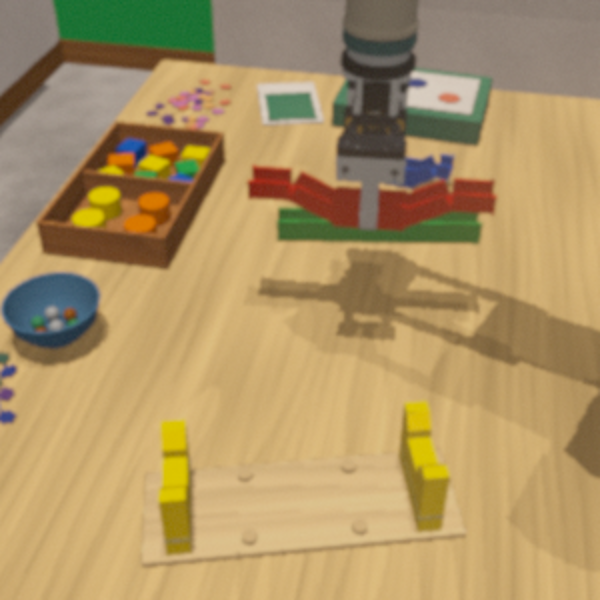

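The chute is held level, with lips at z ≈ 0.153–0.171 and the middle's underside at about 0.121, well clear of the 0.082 towers. I'll carry it over and turn it.

{"method": "apply_moves", "body": {
  "plan": [
    [[-0.05, 0.4, 0, 0, 0, 0], [-0.1, 0.7, 0, 0, 0, 0], [-0.1, 0.8, 0, 0, 0, 0], [-0.1, 0.8, 0, 0, 0, 0], [-0.1, 0.8, 0, 0, 0, 0], [-0.1, 0.8, 0, 0, 0, 0], [-0.1, 0.8, 0, 0, 0, 0], [-0.1, 0.8, 0, 0, 0, 0], [-0.1, 0.8, 0, 0, 0, 0], [-0.1, 0.8, 0, 0, 0, 0], [-0.1, 0.8, 0, 0, 0, 0], [-0.1, 0.8, 0, 0, 0, 0], [-0.1, 0.7, 0, 0, 0, 0], [-0.09, 0.58, 0, 0, 0, 0], [0, 0, 0, 0, 0, -0.7], [0, 0, 0, 0, 0, -0.7], [0, 0, 0, 0, 0, -0.7], [0, 0, 0, 0, 0, -0.64], [0, 0, 0, 0, 0, 0], [0, 0, 0, 0, 0, 0]]
  ]
}}

```text
time_s: 12.7
eef_pos: [0.4981, 0.1969, 0.0919]
ee_rot: [-0.0, -0.148, 0.989, 0.0]
ft_force: [0.2, 0.1, -1.3]
grip_width: 0.0336
finger_force: 20.0
```

```bash
python3 red.py .4975 .197 pics/p.png; python3 go.py .4975 .197 .03 17.1
```

```text
red side 2800 ((487.6912841796875, 229.76705932617188), (267.4259033203125, 104.14273834228516), 16.790979385375977)
yaw 16.78 t range -0.134 0.134
lip- [0.1524 0.1721] 0.1557
mid [0.1222 0.1493] 0.2153
lip+ [0.1523 0.1715] 0.2232
t 12.75 pos [0.4981 0.1968 0.092 ] F [ 0.8 -0.9 -1.8] grip 0.03348299948775101 19.999607428908348
shift now-axes [0.02 0.01 2.07] turn [ 0.   -0.   -0.01] shift final-axes [0.02 0.01 2.07]
```

View pics/p.png

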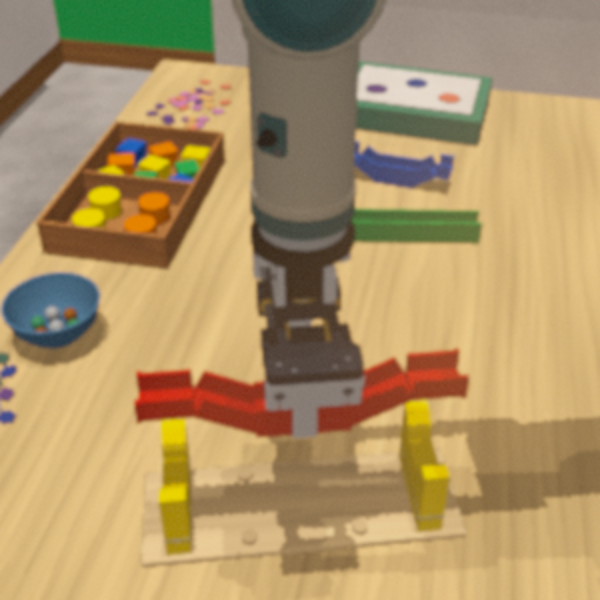

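It's aligned over both notches and centred (t ±0.134, yaw 16.8°). The seat is about 90 mm lower, so I'll bring it down most of the way and check.

{"method": "apply_moves", "body": {
  "plan": [
    [[0, 0, 0.3, 0, 0, 0], [0, 0, 0.4, 0, 0, 0], [0, 0, 0.4, 0, 0, 0], [0, 0, 0.4, 0, 0, 0], [0, 0, 0.4, 0, 0, 0], [0, 0, 0.3, 0, 0, 0], [0, 0, 0.2, 0, 0, 0], [0, 0, 0.2, 0, 0, 0], [0, 0, 0.1, 0, 0, 0], [0, 0, 0, 0, 0, 0], [0, 0, 0, 0, 0, 0]]
  ]
}}

```text
time_s: 14.12
eef_pos: [0.4985, 0.1967, 0.0114]
ee_rot: [0.0, -0.149, 0.989, 0.0]
ft_force: [1.0, -1.0, -1.0]
grip_width: 0.0339
finger_force: 20.0
```

{"method": "apply_moves", "body": {
  "plan": [
    [[0, 0, 0.06, 0, 0, 0], [0, 0, 0.06, 0, 0, 0], [0, 0, 0.06, 0, 0, 0], [0, 0, 0.05, 0, 0, 0], [0, 0, 0, 0, 0, 0], [0, 0, 0, 0, 0, 0]]
  ]
}}

```text
time_s: 14.88
eef_pos: [0.4983, 0.1967, 0.0042]
ee_rot: [0.0, -0.149, 0.989, 0.0]
ft_force: [-0.4, -0.2, -0.9]
grip_width: 0.0341
finger_force: 20.0
```

```bash
python3 red.py .4975 .197 pics/q.png; python3 go.py .4975 .197 .002 17.1
```

```text
red side 2335 ((487.9170837402344, 229.11285400390625), (267.0557861328125, 103.85953521728516), 16.696331024169922)
yaw 16.79 t range -0.133 0.134
lip- [0.0643 0.0841] 0.1558
mid [0.0334 0.0485] 0.2146
lip+ [0.0641 0.0842] 0.2227
t 14.925 pos [0.4983 0.1967 0.0042] F [ 0.1 -0.4 -1.3] grip 0.03394894972949606 19.999573230743408
shift now-axes [0.02 0.02 0.07] turn [ 0.  0. -0.] shift final-axes [0.02 0.02 0.07]
```

The lips are in the notches, 3–4 mm above the floor. I'll lower gently to contact.

{"method": "apply_moves", "body": {
  "plan": [
    [[0, 0, 0.03, 0, 0, 0], [0, 0, 0.03, 0, 0, 0], [0, 0, 0.02, 0, 0, 0], [0, 0, 0, 0, 0, 0], [0, 0, 0, 0, 0, 0]]
  ]
}}

```text
time_s: 15.55
eef_pos: [0.4985, 0.1967, 0.0032]
ee_rot: [0.001, -0.149, 0.989, 0.0]
ft_force: [-3.0, -1.1, 9.4]
grip_width: 0.0338
finger_force: 20.0
```

Contact is 10 N upward at the expected seat height. Now release.

{"method": "apply_moves", "body": {
  "plan": [
    [[0, 0, -0.02, 0, 0, 0], [0, 0, 0, 0, 0, 0], [0, 0, 0, 0, 0, 0], [0, 0, 0, 0, 0, 0], [0, 0, 0, 0, 0, 0], [0, 0, 0, 0, 0, 0]]
  ],
  "claw": 70
}}

```text
time_s: 16.3
eef_pos: [0.4982, 0.1967, 0.0023]
ee_rot: [-0.0, -0.149, 0.989, 0.0]
ft_force: [0.5, -0.2, -0.5]
grip_width: 0.0698
finger_force: 0.0
```

{"method": "apply_moves", "body": {
  "plan": [
    [[0, 0, -0.2, 0, 0, 0], [0, 0, -0.4, 0, 0, 0], [0, 0, -0.6, 0, 0, 0], [0, 0, -0.8, 0, 0, 0], [0, 0, -0.8, 0, 0, 0], [0, 0, -0.8, 0, 0, 0], [0, 0, -0.8, 0, 0, 0], [0, 0, 0, 0, 0, 0], [0, 0, 0, 0, 0, 0]]
  ]
}}

```text
time_s: 17.42
eef_pos: [0.4977, 0.1965, 0.134]
ee_rot: [-0.0, -0.149, 0.989, 0.0]
ft_force: [-0.3, -0.4, -0.4]
grip_width: 0.0703
finger_force: 0.0
```

```bash
python3 red.py .4975 .197 pics/f.png
```

```text
red side 3228 ((497.7105407714844, 197.42739868164062), (266.5635070800781, 36.934837341308594), 17.225242614746094)
yaw 17.22 t range -0.133 0.134
lip- [0.063  0.0834] 0.1554
mid [0.0349 0.0631] 0.2032
lip+ [0.0633 0.0836] 0.2227
```

View pics/f.png

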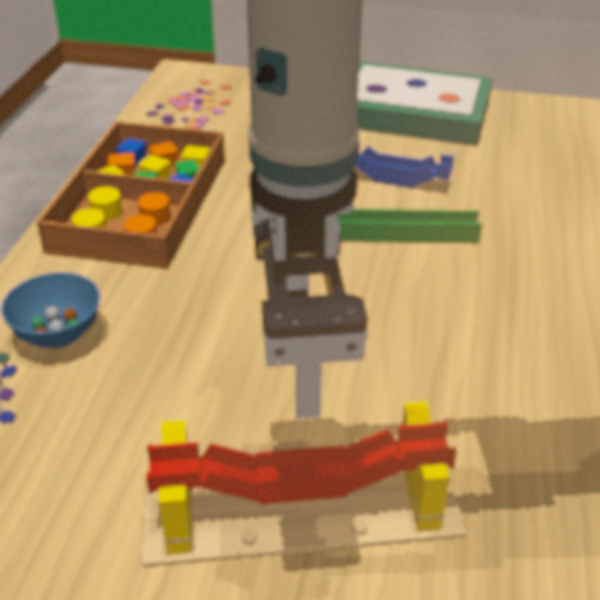

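The picture shows the red chute resting in both notches (about (175,465) and (425,445)), level and centred at (0.498, 0.197) with yaw 17.2°. Its lip tops are at 0.083, as seated. The gripper is clear above, and the green and blue chutes are untouched.

```bash
python3 -c "
from cell import env
print(env.finish_job())"
```

```text
the job is handed in; nothing more can be done
None
```

The red chute is resting level and centred in both tower notches and has been released; the blue and green chutes weren't touched, and the job is handed in (no verdict was returned).

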